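Open the bolted dry bin and hang the measuring dipper on its lip

TASK

Get the empty plaster bin ready for refilling: draw its bolt fully back, then slide the lid all the way open. Then hang the measuring dipper by its hook over the end lip of the open mouth, cup inside the bin and grip upright, letting go only once the hook is down on the lip. Leave everything else on the bench where it is.

Things in the scene. Friction and masses are not known exactly. Their poses are not given: they have to be found in the camera images.
- bin: Grey steel bin fixed to the bench, empty: 240 mm (its x) by 380 mm (its y), 150 mm tall, walls 4 mm. Origin: centre of its underside, z up. Its -y half is the mouth, shut by the orange lid; over its +y half lies a fixed deck, over which the lid slides. Side channels (top 160 mm above the bench) hold the lid. The bolt's keeper (steel staple, top 182 mm above the bench) is on the -x channel.
- bin_lip (a point): Middle of the top edge of the bin's end wall at its -y end, 150 mm above the bench: the lip for the dipper. It is 4 mm thick (along the bin's y; the point at mid-thickness), runs along the bin's x and is free 95 mm either side of the point once the lid is open. The bin's inside, 146 mm deep, is on the +y side. Axes as the bin's.
- lid (a joint): Travel of the orange lid in m: 0 shut, 0.155 fully open against its stop. It slides along the bin's +y, needs about 4 N, and stays where it is left. While the bolt is shot it has only some 2 mm of play.
- lid_grip (a point): Middle of the lid's dark pull: a 10 mm round bar on two legs, 100 mm long along the bin's x, its centre 36 mm above the lid's top (192 mm above the bench). Moves with the lid. Axes as the bin's.
- bolt (a joint): Travel of the slide bolt on the lid in m: 0 fully shot into the keeper, 0.030 fully drawn. It slides along the bin's +x (away from the keeper), needs about 2.5 N, and stays where it is left. The tip leaves the keeper at about 0.020.
- bolt_knob (a point): Middle of the bolt's upright black knob: 18 mm diameter, 28 mm tall (14 mm above and below this point), its centre 44 mm above the lid's top (200 mm above the bench), on a thin stem. The bolt's steel barrels beside it, along the bin's x, reach only 22 mm above the lid. Moves with the bolt and the lid. Axes as the bin's.
- dipper: Steel measuring dipper, 0.2 to 0.33 kg, standing upright on its cup. Origin: centre of the cup's underside; z up. Cup 60 mm in diameter, 50 mm tall. A flat shank at its -x side carries a blue grip, 14 mm (x) by 22 mm (y), from 103 to 177 mm above the underside. Behind the shank (-x) a hook opens downward; its tongue, 18 mm wide, reaches down to 62 mm above the underside and flares at its end.
- dipper_hook (a point): Middle of the underside of the hook's crown, where the lip comes to lie: 41.5 mm towards the dipper's -x from the cup's axis, 95 mm above the cup's underside. The gap between shank and tongue is 14 mm (along the dipper's x, the point at its middle). Axes as the dipper's. With the cup hung inside the bin, the dipper's x points along the bin's +y.
- dipper_grip (a point): Point on the axis of the blue grip, 32.5 mm towards the dipper's -x from the cup's axis, 150 mm above the cup's underside. Axes as the dipper's.
- mixing_bowl: Bystander: black rubber mixing bowl, 110 mm across, 60 mm tall. Origin: centre of its underside.
- pigment_jar: Bystander: white jar with red cap, 70 mm across, 90 mm tall. Origin: centre of its underside.
- float: Bystander: plasterer's steel float lying blade down, blade 200 mm (its x) by 80 mm, wooden handle above it up to 66 mm. Origin: centre of the blade's underside.
Mind the look-alikes: they are no part of the job. Leave any purple look-alike of the dipper alone.

How it is judged:
On the way, in this order (a step that is already met when the one before it is completed fails the run):
1. the bolt is drawn back while the lid is still shut (value of joint bolt above 0.024 m and value of joint lid below 0.01 m), for 0.1 s.
2. the lid is slid fully open (value of joint lid above 0.145 m), for 0.2 s.
3. the dipper's hook is lowered over the lip and onto it while the gripper still holds the dipper (x of dipper_hook in the frame of bin_lip between -0.095 and 0.095 m and y of dipper_hook in the frame of bin_lip between -0.01 and 0.01 m and z of dipper_hook in the frame of bin_lip between -0.006 and 0.01 m and contact force between the fingers and dipper above 0.5 N), for 0.05 s.
At the end, for the whole second after the job is handed in: Bolt drawn (over 22 of 30 mm), lid open (over 145 of 155 mm), the dipper hanging at rest with its hook over the bin's end lip (crown within 10 mm across the lip, 5 mm below to 8 mm above its top edge, within 95 mm of the lip's middle), cup inside the bin, within 0.2 rad of upright (value of joint bolt above 0.022 m and value of joint lid above 0.145 m and x of dipper_hook in the frame of bin_lip between -0.095 and 0.095 m and y of dipper_hook in the frame of bin_lip between -0.01 and 0.01 m and z of dipper_hook in the frame of bin_lip between -0.005 and 0.008 m and y of dipper in the frame of bin_lip above 0.02 m and angle between dipper's own z axis and vertical below 0.2 rad and linear speed of dipper below 0.02 m/s and contact force between dipper and bin above 0.5 N); the robot touches nothing.
It fails at once if the mixing bowl is moved more than 30 mm (distance of mixing_bowl from where it was at the start of the episode above 0.03 m).
It fails at once if the pigment jar is moved more than 30 mm (distance of pigment_jar from where it was at the start of the episode above 0.03 m).
It fails at once if the float is moved more than 30 mm (distance of float from where it was at the start of the episode above 0.03 m).
It also fails if it takes over 64 s, if anything falls off the work surface, if the arm or the gripper's body presses on something with over 40 N, if the wrist force passes 120 N, or if a joint passes its speed limit or range.

ROBOT

A 6-joint arm with a two-finger parallel gripper is mounted at the origin on the work surface. World frame = base frame: x ahead of the robot, y to its left, z up, the work surface at z = 0. Lengths are in m, angles in rad, forces in N, time in s.
With the tool pointing down it reaches from about 0.35 to 0.85 m from the base axis. Payload 8.1 kg.
Tool frame: the origin (TCP) lies where the fingers leave the gripper's body, on its centre line; the fingertips stand 84 mm ahead of it and the grasp point (between the pads) lies 65 mm ahead of it (ctrl.tcp_to_grasp is the distance from the TCP to the grasp point, in m); z points along the fingers, y is the direction in which the jaws open and shut (so a half turn about z gives the same grasp; the last joint's range is limited). The gripper opens to 93 mm and grips with 3 to 60 N. Pads are 15 mm wide; open, the fingers measure 128 mm over their backs; the gripper's body (75 mm by 188 mm) begins 65 mm behind the grasp point.
Start: joints at [1.18, 0.13, 1.488, -0, 1.523, -0.085], TCP at [0.181, 0.572, 0.303] pointing down, gripper open.
Joint ranges: [-2.96, 2.96], [-0.89, 2.26], [0.02, 2.5], [-1.34, 4.48], [0, 2.73], [-2.66, 2.66]. Speed limits (rad/s): [2.39, 2.39, 2.79, 3.14, 3.14, 3.14].

INTERFACE

Orientations are given as a rotation vector (axis times angle).
In Python, from workcell import ctrl gives the robot as it stands. The module is installed in compiled form; this text tells all that it offers.
- The arm moves only by the shell command python3 -m handwheel 'ROWS' [OPENING]. ROWS is JSON, a list of rows, each an object with "xyz": the shift along the tool's x, y, z in m, a list of three; "turn": the turn about the tool's z in rad. In form: [{"xyz": [x, y, z], "turn": turn}, ...]. A call has 1 to 5 rows; each row is the pose to reach, as a shift and turn from the pose commanded when the call began, along the tool's axes at that moment; what a row does not reach only later rows make up. A row lasts 1/8 s, in which the tool goes at most 62.5 mm and 10.7 degrees, less where a joint would pass 70% of its speed; a pose out of reach is approached as far as the arm can. A call with a gripper value outside its range is refused whole. OPENING is the gripper command: -1 is fully open, 1 is shut, values between are in proportion, set as the call begins (- or left out, the last holds). The fingers move at their own pace and stop on an object; the grip force is fixed at half the most. Time passes only in rows, so rows that repeat a pose let the fingers close. It gives the time, the measured TCP pose, the force and the opening at its end, in the units of the state.
- ctrl.state(): the state, without advancing time (a new reading comes with each control period).
- ctrl.grab_frame(name): name is "scene" or "top"; returns a dict with "image" (384x512x3 uint8, red, green, blue), "K" (3x3 intrinsics, pixels), "k1" (the pictures are not rectified: a ray, as slopes to the right and down, at radius r is drawn at 1 + k1 r^2 times it, then the intrinsics apply), "T" (4x4, takes a point from camera to world coordinates). Camera axes: x right, y up, looking along -z (the intrinsics and any distortion apply to the point x, -y, -z); pixel columns grow to the right and rows downward; lengths in m; the calibration is good to about 2 mm. A picture is of the moment at which its call begins. There is no depth.
- ctrl.finish_job(): hands the job in, once; it reports no verdict.
Trained networks look in the newest picture that a camera, given by its name, has taken for a name from the list of things; names that differ only in an ending like _2 or _b are one class to them, and where a whole thing is asked for, a point or a joint stands for the part that bears it (a point fixed in the world has none). Each returns a list of dicts, best first, with "score" (0 to 1); they miss things now and then, are a little off and sometimes report something else, mostly with a low value. They report only what shows in the picture. A call takes as long as a camera call. They do not tell look-alikes from the thing itself.
- ctrl.look_for(camera, name): "point" ([column, row] in pixels, amid what is visible of it).
- ctrl.outline_of(camera, name): "mask" (384x512 bool, what is visible of it) and "point" ([column, row] in pixels, amid what is visible of it).
- ctrl.mark_of(camera, name): "point" ([column, row] in pixels: a listed point, or the origin of a listed thing).
The state is a dict: "clock": time; "qpos": joint angles; "dq": joint speeds; "joint_efforts": joint torques, N m; "tcp_pos": TCP position; "orientation": TCP orientation; "contact_force": force on the tool from outside, world axes, zero at the start; "wrist_torque": the same for the moment, N m; "gripper_width": finger opening in m.
Only numpy, scipy, OpenCV 4.12 (cv2) and the standard library are available. Lean on these libraries where they do the work, as an engineer would, in place of code of your own. Each camera call takes 0.05 s, during which the arm holds its last target. There are 200 camera calls.

## Working session

There is one attempt and no reset: what is moved stays moved. The work goes in short steps, Python scripts to look and compute and a shell command to move; the robot and the scene stay as the last step left them, time stands still between calls to the robot, and variables do not carry over. Pictures are saved under pics/ and viewed, about 8 in all and at most 12, crops included, and the job is handed in when it is done.

```bash
mkdir -p pics; cat > h.py <<'E'
import numpy as np, cv2
from workcell import ctrl
from scipy.optimize import least_squares
from scipy.spatial.transform import Rotation as R
def proj(f,P):
    T=np.array(f["T"]);p=(np.atleast_2d(P)-T[:3,3])@T[:3,:3]
    a=np.c_[p[:,0]/-p[:,2],-p[:,1]/-p[:,2]];a=a*(1+f["k1"]*(a**2).sum(1,keepdims=True))
    K=np.array(f["K"]);return a@K[:2,:2].T+K[:2,2]
def ray(f,uv):
    K=np.array(f["K"]);d=np.linalg.solve(K[:2,:2],np.array(uv)-K[:2,2]);a=d.copy()
    for _ in range(20):a=d/(1+f["k1"]*(a@a))
    T=np.array(f["T"]);return T[:3,3],T[:3,:3]@np.array([a[0],-a[1],-1])
def onz(f,uv,z):
    o,d=ray(f,uv);return o+d*(z-o[2])/d[2]
def tri(fs,uvs):
    A=0;b=0
    for f,uv in zip(fs,uvs):
        o,d=ray(f,uv);d=d/np.linalg.norm(d);M=np.eye(3)-np.outer(d,d);A=A+M;b=b+M@o
    p=np.linalg.solve(A,b);return p
E
python3 - <<'E'
from h import *
np.set_printoptions(precision=4,suppress=True)
fs={}
for c in("scene","top"):
    f=ctrl.grab_frame(c);fs[c]=f;cv2.imwrite(f"pics/{c}0.png",cv2.resize(f["image"][:,:,::-1],(768,576)))
    print(c,np.array(f["T"])[:3,3])
    for n in("bin","bin_lip","lid_grip","bolt_knob","dipper","dipper_hook","dipper_grip","mixing_bowl","pigment_jar","float"):
        print(n,[(np.round(r["point"],1).tolist(),round(r["score"],2)) for r in ctrl.mark_of(c,n)])
print(ctrl.state())
E
```

```text
scene [ 0.8519 -0.021   1.1528]
bin [([364.0, 275.5], 0.73)]
bin_lip [([291.7, 260.8], 0.67), ([362.1, 277.9], 0.42)]
lid_grip [([306.0, 258.8], 0.92)]
bolt_knob [([354.5, 231.6], 0.56)]
dipper [([179.5, 278.6], 0.88), ([205.9, 119.7], 0.65), ([196.3, 236.5], 0.61)]
dipper_hook [([199.5, 115.4], 0.91), ([182.5, 211.5], 0.77), ([168.2, 256.0], 0.58)]
dipper_grip [([182.4, 205.8], 0.97), ([165.4, 251.7], 0.96), ([197.8, 103.7], 0.61)]
mixing_bowl [([233.3, 184.1], 0.74)]
pigment_jar [([179.7, 160.2], 0.79), ([184.7, 208.2], 0.63)]
float [([129.3, 218.3], 0.76)]
top [ 0.2651 -0.1101  1.4024]
bin [([153.5, 187.5], 0.86)]
bin_lip [([203.6, 153.6], 0.78)]
lid_grip [([192.8, 153.7], 0.91)]
bolt_knob [([168.3, 187.5], 0.67), ([351.6, 160.9], 0.65)]
dipper [([287.0, 129.9], 0.89), ([293.0, 168.8], 0.8), ([334.4, 271.6], 0.58), ([152.2, 190.0], 0.32)]
dipper_hook [([296.6, 129.5], 0.74), ([344.1, 253.4], 0.74), ([308.2, 169.1], 0.56), ([166.7, 185.1], 0.45)]
dipper_grip [([308.4, 160.5], 0.84), ([344.4, 257.6], 0.78), ([296.6, 123.6], 0.66)]
mixing_bowl [([283.4, 219.2], 0.9), ([341.1, 221.7], 0.61), ([308.7, 160.4], 0.6)]
pigment_jar [([339.4, 222.9], 0.75)]
float [([353.9, 160.3], 0.76)]
{'clock': 1.1, 'qpos': array([ 1.1796,  0.1304,  1.4882, -0.    ,  1.523 , -0.0854]), 'dq': array([-0.0016,  0.0008,  0.0008,  0.    , -0.0006, -0.0001]), 'joint_efforts': array([  0.0003, -55.9789, -49.2051,   0.077 ,   0.023 ,   0.0001]), 'tcp_pos': array([0.1806, 0.5722, 0.3027]), 'orientation': array([0.4784, 3.1049, 0.    ]), 'contact_force': array([ 0.198 , -0.816 , -0.3122]), 'wrist_torque': array([-0.0037,  0.0262, -0.0612]), 'gripper_width': 0.09305313427645343}
```

View pics/scene0.png

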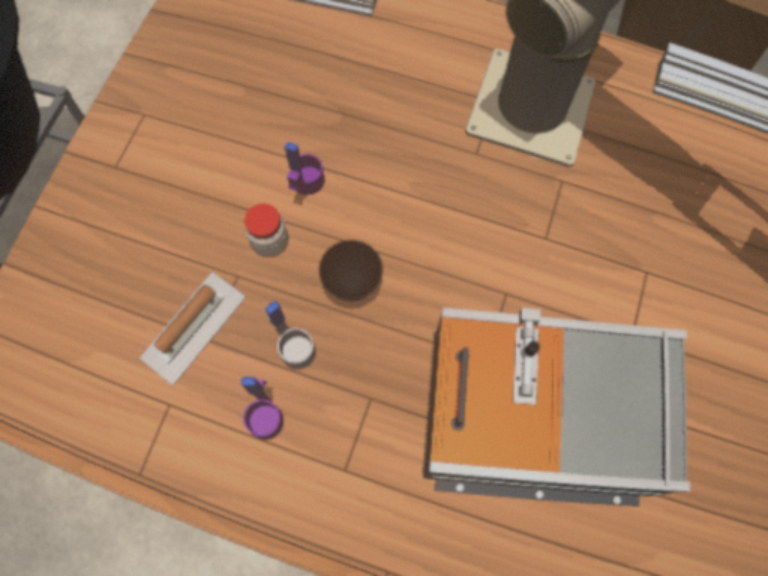

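View pics/top0.png

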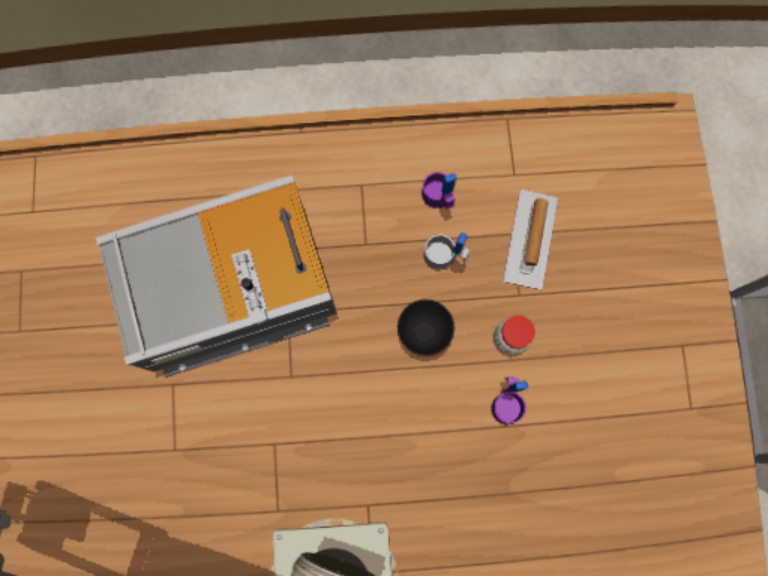

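Scene picture: the bin is at right, the bolt knob at raw (354,232), the pull at (307,259). There are three dippers in raw scene pixels: purple (203,115), purple (175,279), and bare steel (197,231). The steel one is at top (293,167) and is the one meant, since the task says to leave purple look-alikes alone. I'll confirm it in an enlarged crop and fit the poses.

```bash
cat > fit.py <<'E'
from h import *
np.set_printoptions(precision=4,suppress=True)
fs={c:ctrl.grab_frame(c) for c in("scene","top")}
S,T=fs["scene"],fs["top"]
def fit(pts,x0,z0=0.):
    # pts: (frame, local xyz, uv, weight)
    def r(q):
        Rz=R.from_euler("z",q[2]).as_matrix();o=[]
        for f,l,uv,w in pts:o.append(w*(proj(f,Rz@np.array(l)+[q[0],q[1],z0])[0]-uv))
        return np.ravel(o)
    s=least_squares(r,x0,loss="soft_l1");return s.x,r(s.x).reshape(-1,2)
E
python3 - <<'E'
from fit import *
cr=lambda f,c,r:cv2.resize(f["image"][r:r+130,c:c+130,::-1],(400,400),interpolation=cv2.INTER_CUBIC)
cv2.imwrite("pics/crop1.png",np.hstack([cr(S,130,165),cr(T,240,105)]))
b=[(-.12,-.19),(-.12,.19),(.12,.19),(.12,-.19)]
sc=[(443,312),(685,334),(690,489),(432,473)];tp=[(333,297),(131,364),(98,240),(294,180)]
pts=[]
for l,a,c in zip(b,sc,tp):
    pts+=[(S,(*l,.16),np.array(a)/1.5,1),(T,(*l,.16),np.array(c)/1.5,1)]
q,res=fit(pts,[.6,.2,0.2]);print("bin",q);print(res)
for n,uv in(("pull",[(306,258.8),(192.8,153.7)]),("knob",[(354.5,231.6),(165.5,189)])):
    p=tri([S,T],uv);print(n,p,R.from_euler("z",-q[2]).apply(p-[q[0],q[1],0]))
print("z-plane",[onz(S,(306,258.8),.192),onz(T,(192.8,153.7),.192),onz(S,(354.5,231.6),.2),onz(T,(165.5,189),.2)])
L={"dipper":(0,0,0),"dipper_hook":(-.0415,0,.095),"dipper_grip":(-.0325,0,.15)}
pts=[(S,L["dipper"],(196.3,236.5),1),(S,L["dipper_hook"],(182.5,211.5),1),(S,L["dipper_grip"],(182.4,205.8),1),
(T,L["dipper"],(293,168.8),1),(T,L["dipper_hook"],(308.2,169.1),1),(T,L["dipper_grip"],(308.4,160.5),1)]
for y in(0,1.5,3,4.5):
    q,res=fit(pts,[.6,-.1,y]);print("dip",q,np.abs(res).sum())
print(res)
E
```

```text
bin [0.5871 0.1731 0.2506]
[[-1.5107 -1.6984]
 [-1.3073 -0.8619]
 [ 0.0526 -2.8065]
 [-3.0295 -0.656 ]
 [-0.1213 -0.5881]
 [-1.8927 -0.9125]
 [-1.4793 -1.233 ]
 [-1.7229 -3.9287]]
pull [0.6318 0.0216 0.1969] [ 0.0057 -0.1578  0.1969]
knob [0.542  0.0995 0.1984] [-0.062  -0.0601  0.1984]
z-plane [array([0.631, 0.02 , 0.192]), array([0.6331, 0.0239, 0.192 ]), array([0.5423, 0.1006, 0.2   ]), array([0.5416, 0.0979, 0.2   ])]
dip [ 0.6223 -0.2561  0.8919] 7.433302122990881
dip [ 0.6223 -0.2561  0.8919] 7.433301486411921
dip [ 0.6223 -0.2561  0.8919] 7.433301494877014
dip [ 0.6223 -0.2561  7.1751] 7.433300932051338
[[ 0.0101 -1.2671]
 [ 0.8116 -0.4081]
 [-0.6045  1.3187]
 [ 0.4163 -0.2502]
 [ 0.1397 -0.96  ]
 [-0.5911  0.656 ]]
```

View pics/crop1.png

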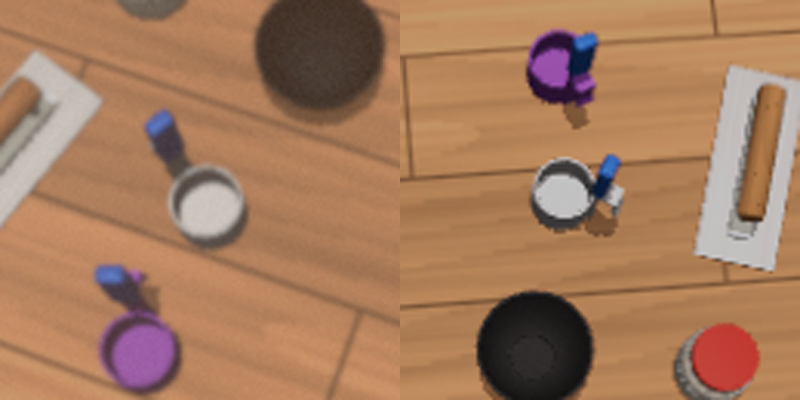

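The steel dipper is confirmed between the purple one and the bowl, cup at crop right (563,190) and blue grip (607,177). Now I'll move over the knob.

```bash
cat > go.py <<'E'
# usage: go.py x y z yaw_of_tool_y  (grasp point target) -> tool shift
import sys
from h import *
s=ctrl.state();M=R.from_rotvec(s["orientation"]).as_matrix()
g=s["tcp_pos"]+M[:,2]*ctrl.tcp_to_grasp
t=np.array(list(map(float,sys.argv[1:4])));yaw=np.arctan2(M[1,1],M[0,1])
print("grasp",g.round(4),"yaw",round(yaw,3),"shift",(M.T@(t-g)).round(4),"turn",round(-((float(sys.argv[4])-yaw+np.pi)%(2*np.pi)-np.pi),3),"F",s["contact_force"].round(1),"w",round(s["gripper_width"],4),"t",s["clock"])
E
python3 -m handwheel '[{"xyz":[-0.049,-0.034,-0.04],"turn":0},{"xyz":[-0.097,-0.068,-0.04],"turn":0},{"xyz":[-0.146,-0.103,-0.04],"turn":0},{"xyz":[-0.195,-0.137,-0.04],"turn":0},{"xyz":[-0.243,-0.171,-0.04],"turn":0}]' -0.2
python3 -m handwheel '[{"xyz":[-0.049,-0.034,0],"turn":-0.12},{"xyz":[-0.097,-0.068,0],"turn":-0.24},{"xyz":[-0.146,-0.103,0],"turn":-0.36},{"xyz":[-0.195,-0.137,0],"turn":-0.48},{"xyz":[-0.243,-0.171,0],"turn":-0.557}]'
python3 -m handwheel '[{"xyz":[0,0,0],"turn":0},{"xyz":[0,0,0],"turn":0}]'
python3 go.py .542 .0993 .205 1.822
python3 - <<'E'
from fit import *
a=[[onz(f,np.array(p)/1.5-.17,.192) for p in e] for f,e in((S,[(462,352),(458,425)]),(T,[(302,268),(285,212)]))]
for p,q in a: d=q-p;print("pull yaw",np.arctan2(d[1],d[0]),np.linalg.norm(d),(p+q)/2)
cr=lambda f,c,r:cv2.resize(f["image"][r:r+100,c:c+100,::-1],(400,400),interpolation=cv2.INTER_CUBIC)
cv2.imwrite("pics/crop2.png",np.hstack([cr(S,305,185),cr(T,115,140)]))
E
```

```text
clock: 1.82
tcp_pos: [0.3618, 0.3342, 0.343]
orientation: [0.478, 3.104, 0.001]
contact_force: [0.6, 0.2, 0.1]
gripper_width: 0.0562
clock: 2.45
tcp_pos: [0.5421, 0.0979, 0.343]
orientation: [-0.398, 3.115, 0.0]
contact_force: [0.0, 0.2, 0.1]
gripper_width: 0.056
clock: 2.7
tcp_pos: [0.541, 0.0998, 0.3426]
orientation: [0.391, -3.117, -0.001]
contact_force: [0.0, -0.1, -0.7]
gripper_width: 0.0555
grasp [0.5409 0.0998 0.2773] yaw 1.821 shift [-0.001  -0.0008  0.0723] turn -0.001 F [ 0.  -0.1 -0.7] w 0.0555 t 2.7
pull yaw 0.2531007890749136 0.10480880840747626 [0.63   0.0209 0.192 ]
pull yaw 0.2370765095481855 0.10679231815609111 [0.6164 0.0177 0.192 ]
```

View pics/crop2.png

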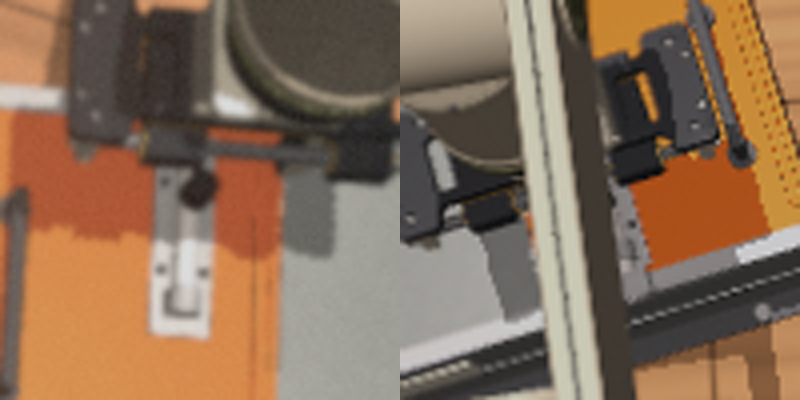

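The crop shows the knob at raw scene (354,231), right below and between the fingers. I'll descend and close.

```bash
python3 -m handwheel '[{"xyz":[-0.001,-0.001,0.03],"turn":0},{"xyz":[-0.001,-0.001,0.055],"turn":0},{"xyz":[-0.001,-0.001,0.072],"turn":0},{"xyz":[-0.001,-0.001,0.072],"turn":0},{"xyz":[-0.001,-0.001,0.072],"turn":0}]'
python3 -m handwheel '[{"xyz":[0,0,0],"turn":0},{"xyz":[0,0,0],"turn":0},{"xyz":[0,0,0],"turn":0},{"xyz":[0,0,0],"turn":0},{"xyz":[0,0,0],"turn":0}]' 1
python3 go.py .542 .0993 .205 1.822
```

```text
clock: 3.42
tcp_pos: [0.5427, 0.0994, 0.2719]
orientation: [-0.394, 3.115, -0.0]
contact_force: [0.3, -0.3, -0.3]
gripper_width: 0.0558
clock: 4.05
tcp_pos: [0.5419, 0.101, 0.2708]
orientation: [0.395, -3.116, -0.006]
contact_force: [-2.4, 10.8, 2.0]
gripper_width: 0.0173
grasp [0.5418 0.1013 0.2055] yaw 1.823 shift [ 0.0003 -0.002   0.0005] turn 0.001 F [-2.4 10.8  2. ] w 0.0173 t 4.05
```

Gripped at 17 mm. Next I'll draw the bolt.

```bash
python3 -m handwheel '[{"xyz":[-0.006,0.001,0],"turn":0},{"xyz":[-0.013,0.001,0],"turn":0},{"xyz":[-0.02,0.001,0],"turn":0},{"xyz":[-0.026,0.001,0],"turn":0},{"xyz":[-0.030,0.001,0],"turn":0}]'
python3 -m handwheel '[{"xyz":[-0.001,0,0],"turn":0},{"xyz":[-0.001,0,0],"turn":0},{"xyz":[-0.001,0,0],"turn":0}]'
python3 go.py .542 .1013 .205 1.822
```

```text
clock: 4.68
tcp_pos: [0.5708, 0.1084, 0.2708]
orientation: [0.395, -3.116, -0.003]
contact_force: [-3.2, 5.0, 3.0]
gripper_width: 0.0171
clock: 5.05
tcp_pos: [0.5712, 0.1085, 0.2708]
orientation: [0.394, -3.114, -0.002]
contact_force: [-6.5, 3.8, 4.4]
gripper_width: 0.0175
grasp [0.571  0.1086 0.2055] yaw 1.823 shift [0.0299 0.0002 0.0006] turn 0.001 F [-6.5  3.8  4.4] w 0.0175 t 5.05
```

The bolt is at its stop: 30 mm drawn, force rising. The knob rides on the lid and the jaws already bear along the bin's y, so I'll slide the lid with this grip.

```bash
python3 -m handwheel '[{"xyz":[0,0.008,0],"turn":0},{"xyz":[0,0.018,0],"turn":0},{"xyz":[0,0.030,0],"turn":0},{"xyz":[0,0.042,0],"turn":0},{"xyz":[0,0.050,0],"turn":0}]'
python3 go.py .571 .1086 .205 1.822
```

```text
clock: 5.68
tcp_pos: [0.5595, 0.1557, 0.2709]
orientation: [0.393, -3.116, 0.002]
contact_force: [-1.2, -4.5, 2.1]
gripper_width: 0.0173
grasp [0.5594 0.1557 0.2056] yaw 1.822 shift [ 0.0005 -0.0485  0.0006] turn -0.0 F [-1.2 -4.5  2.1] w 0.0173 t 5.675
```

```bash
python3 -m handwheel '[{"xyz":[0,0.015,0],"turn":0},{"xyz":[0,0.030,0],"turn":0},{"xyz":[0,0.045,0],"turn":0},{"xyz":[0,0.060,0],"turn":0},{"xyz":[0,0.075,0],"turn":0}]'
python3 -m handwheel '[{"xyz":[0,0.01,0],"turn":0},{"xyz":[0,0.02,0],"turn":0},{"xyz":[0,0.026,0],"turn":0},{"xyz":[0,0.030,0],"turn":0},{"xyz":[0,0.032,0],"turn":0}]'
python3 -m handwheel '[{"xyz":[0,0.0,0],"turn":0},{"xyz":[0,0.0,0],"turn":0},{"xyz":[0,0.0,0],"turn":0}]'
python3 go.py .571 .1086 .205 1.822
```

```text
clock: 6.3
tcp_pos: [0.5412, 0.2296, 0.2709]
orientation: [-0.393, 3.116, -0.0]
contact_force: [3.5, -3.5, 0.3]
gripper_width: 0.0174
clock: 6.92
tcp_pos: [0.5333, 0.2594, 0.2709]
orientation: [-0.393, 3.116, -0.002]
contact_force: [4.1, -10.2, 2.1]
gripper_width: 0.0172
clock: 7.3
tcp_pos: [0.5333, 0.2592, 0.2708]
orientation: [-0.393, 3.117, -0.001]
contact_force: [3.1, -4.7, 1.8]
gripper_width: 0.0173
grasp [0.5333 0.2592 0.2055] yaw 1.821 shift [ 0.0009 -0.1552  0.0006] turn -0.001 F [ 3.1 -4.7  1.8] w 0.0173 t 7.3
```

The lid travelled 155 mm to its stop. I'll release, rise, and move aside to view.

```bash
python3 -m handwheel '[{"xyz":[0,0,0],"turn":0},{"xyz":[0,0,0],"turn":0},{"xyz":[0,0,0],"turn":0},{"xyz":[0,0,0],"turn":0}]' 0
python3 -m handwheel '[{"xyz":[0,0,-0.03],"turn":0},{"xyz":[0,0,-0.06],"turn":0},{"xyz":[0,0,-0.1],"turn":0}]'
python3 go.py .602 -.2814 .30 .892
```

```text
clock: 7.8
tcp_pos: [0.5329, 0.2599, 0.2706]
orientation: [0.394, -3.116, -0.0]
contact_force: [0.1, 0.3, 0.0]
gripper_width: 0.0458
clock: 8.18
tcp_pos: [0.5326, 0.2597, 0.3706]
orientation: [0.393, -3.115, 0.001]
contact_force: [0.3, 0.0, 0.8]
gripper_width: 0.0464
grasp [0.5325 0.2596 0.3053] yaw 1.822 shift [ 0.0672 -0.5413  0.0055] turn 0.93 F [0.3 0.  0.8] w 0.0464 t 8.175
```

```bash
python3 -m handwheel '[{"xyz":[0.007,-0.06,0],"turn":0.1},{"xyz":[0.014,-0.12,0],"turn":0.2},{"xyz":[0.021,-0.18,0],"turn":0.3},{"xyz":[0.028,-0.24,0],"turn":0.4},{"xyz":[0.037,-0.3,0],"turn":0.5}]'
python3 -m handwheel '[{"xyz":[0,0,0],"turn":0},{"xyz":[0,0,0],"turn":0}]'
python3 - <<'E'
from fit import *
cr=lambda f,c,r,w,h:cv2.resize(f["image"][r:r+h,c:c+w,::-1],(400,600),interpolation=cv2.INTER_CUBIC)
cv2.imwrite("pics/mid.png",np.hstack([cr(S,270,150,200,200*3//2-66),cr(T,60,90,160,200)]))
cv2.imwrite("pics/mid.png",np.hstack([cv2.resize(f["image"][:,:,::-1],(400,300)) for f in(S,T)]))
for c in fs:
    for n in("bin_lip","lid_grip","bolt_knob","dipper","dipper_hook","dipper_grip"):
        print(c,n,[(np.round(r["point"],1).tolist(),round(r["score"],2)) for r in ctrl.mark_of(c,n)])
E
python3 go.py .602 -.2814 .30 .892
```

```text
clock: 8.8
tcp_pos: [0.5718, -0.0418, 0.3709]
orientation: [0.394, 3.116, 0.0]
contact_force: [0.8, 0.7, -0.3]
gripper_width: 0.0462
clock: 9.05
tcp_pos: [0.5717, -0.0399, 0.3706]
orientation: [-0.39, -3.117, -0.001]
contact_force: [-0.3, 0.8, 0.5]
gripper_width: 0.0463
scene bin_lip [([287.8, 259.1], 0.84)]
scene lid_grip [([377.9, 261.8], 0.62), ([177.9, 162.5], 0.61)]
scene bolt_knob [([424.2, 246.2], 0.8)]
scene dipper [([207.9, 121.8], 0.86), ([178.2, 279.7], 0.77), ([198.1, 235.9], 0.71), ([379.2, 261.9], 0.68), ([181.5, 208.9], 0.42)]
scene dipper_hook [([182.1, 209.6], 0.91), ([167.8, 261.1], 0.91), ([197.2, 116.3], 0.88), ([127.6, 217.1], 0.57)]
scene dipper_grip [([183.1, 206.2], 0.71), ([196.3, 103.6], 0.59), ([166.4, 254.3], 0.55)]
top bin_lip [([207.9, 154.0], 0.93)]
top lid_grip [([135.4, 171.7], 0.58)]
top bolt_knob [([107.4, 195.1], 0.73)]
top dipper [([334.3, 270.9], 0.89), ([290.6, 130.0], 0.6), ([291.8, 170.3], 0.55), ([151.6, 186.6], 0.36)]
top dipper_hook [([297.9, 131.3], 0.89), ([304.6, 167.8], 0.59), ([341.7, 254.4], 0.58)]
top dipper_grip [([308.5, 159.9], 0.82), ([298.0, 123.6], 0.66), ([347.6, 255.1], 0.6)]
grasp [ 0.5718 -0.04    0.3054] yaw 1.322 shift [-0.0887 -0.2265  0.0054] turn 0.43 F [0.2 0.1 1.2] w 0.0465 t 9.75
```

View pics/mid.png

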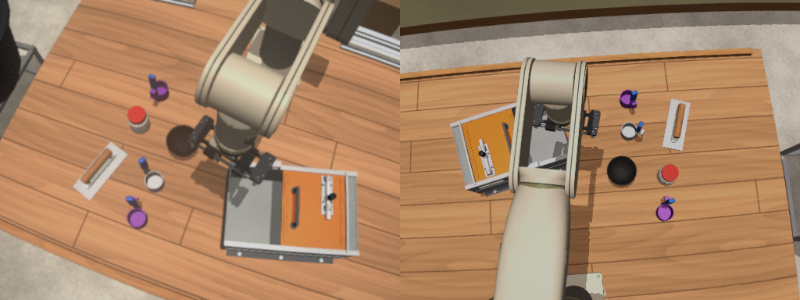

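The lid is fully open, with the bolt drawn: the knob has moved to scene (424,246). I'll refine the dipper and lip poses.

```bash
python3 - <<'E'
from fit import *
D,H,G,C=(0,0,0),(-.0415,0,.095),(-.0325,0,.15),(0,0,.05)
pts=[(S,D,(196.3,236.5),.7),(S,H,(182.5,211.5),.7),(S,G,(182.4,205.8),.7),(T,D,(293,168.8),.7),(T,H,(308.2,169.1),.7),(T,G,(308.4,160.5),.7),
(S,D,(198.1,235.9),.7),(S,H,(182.1,209.6),.7),(S,G,(183.1,206.2),.7),(T,D,(291.8,170.3),.7),(T,H,(304.6,167.8),.7),(T,G,(308.5,159.9),.7),(S,C,(197.3,231.6),1),(T,C,(293,167.7),1)]
q,res=fit(pts,[.62,-.25,.9]);print("dip",q,(R.from_euler("z",q[2]).apply(G)+[q[0],q[1],0]));print(res.T)
for z in(.1,.17):
  print(z)
print("grip tri",tri([S,T],[(182.8,206),(308.4,160.2)]),"cup",tri([S,T],[(197.3,231.6),(293,167.7)]))
print("lip",[onz(S,(287.8,259.1),.15),onz(S,(291.7,260.8),.15),onz(T,(207.9,154),.15),onz(T,(203.6,153.6),.15)])
b=np.array([.5871,.1731,0]);Rb=R.from_euler("z",.2506);print("pred lip",Rb.apply([0,-.188,.15])+b)
cr=lambda f,c,r:cv2.resize(f["image"][r:r+100,c:c+100,::-1],(400,400),interpolation=cv2.INTER_CUBIC)
cv2.imwrite("pics/crop3.png",np.hstack([cr(S,255,190),cr(T,255,120)]))
E
```

```text
dip [ 0.6193 -0.2526  1.0023] [ 0.6018 -0.2799  0.15  ]
[[ 1.2042  0.7283  0.001  -0.4705 -0.1437 -0.7931 -0.0558  1.0083 -0.489
   0.3695  2.3763 -0.8631 -1.5495  0.6628]
 [-1.3043 -0.0036  1.0539  0.5462 -0.8368  0.4987 -0.8843  1.3264  0.7739
  -0.5038  0.0732  0.9187 -2.0207 -2.4212]]
0.1
0.17
grip tri [ 0.6013 -0.2799  0.1594] cup [ 0.6181 -0.2521  0.0268]
lip [array([ 0.6352, -0.0159,  0.15  ]), array([ 0.636 , -0.0066,  0.15  ]), array([ 0.6419, -0.0125,  0.15  ]), array([ 0.644 , -0.0009,  0.15  ])]
pred lip [ 0.6337 -0.009   0.15  ]
```

View pics/crop3.png

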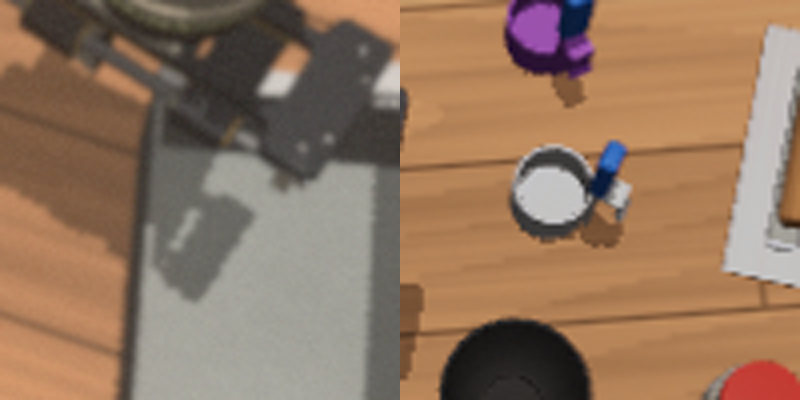

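Grip axis at (0.602,-0.280), yaw about 0.95. The crop shows the steel cup at crop right (552,190) and grip (608,170), undisturbed. I'll go there.

```bash
python3 -m handwheel '[{"xyz":[-0.018,-0.045,0],"turn":0.075},{"xyz":[-0.035,-0.09,0],"turn":0.15},{"xyz":[-0.053,-0.135,0],"turn":0.225},{"xyz":[-0.071,-0.18,0],"turn":0.3},{"xyz":[-0.088,-0.225,0],"turn":0.372}]'
python3 -m handwheel '[{"xyz":[0,0,0],"turn":0},{"xyz":[0,0,0.04],"turn":0},{"xyz":[0,0,0.08],"turn":0},{"xyz":[0,0,0.08],"turn":0},{"xyz":[0,0,0.08],"turn":0}]'
python3 go.py .602 -.280 .150 .95
python3 - <<'E'
from fit import *
cr=lambda f,c,r:cv2.resize(f["image"][r:r+100,c:c+100,::-1],(400,400),interpolation=cv2.INTER_CUBIC)
cv2.imwrite("pics/crop4.png",np.hstack([cr(S,140,160),cr(T,255,110)]))
E
```

```text
clock: 10.48
tcp_pos: [0.6017, -0.2814, 0.3707]
orientation: [0.963, 2.99, 0.0]
contact_force: [0.9, 0.1, 0.3]
gripper_width: 0.0463
clock: 11.1
tcp_pos: [0.6022, -0.2795, 0.2926]
orientation: [0.958, 2.99, -0.0]
contact_force: [0.3, -0.2, 0.5]
gripper_width: 0.0463
grasp [ 0.6023 -0.2795  0.2273] yaw 0.951 shift [ 0.0001 -0.0006  0.0773] turn 0.001 F [ 0.3 -0.2  0.5] w 0.0463 t 11.1
```

View pics/crop4.png

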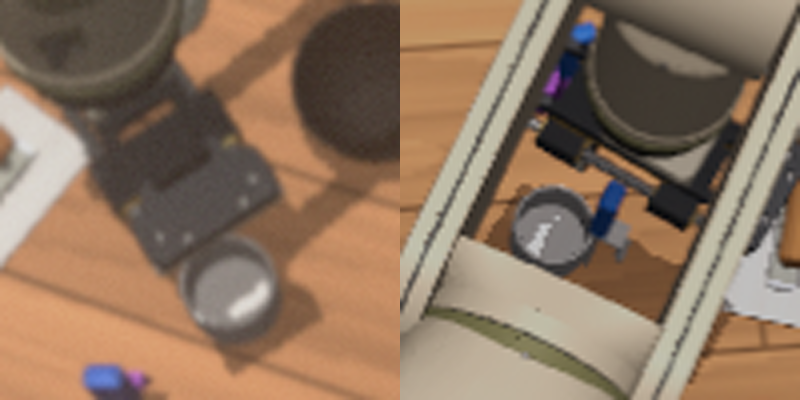

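The grip lies between the fingers, and the jaws are in line with grip and cup to within a few degrees. I'll descend and close.

```bash
python3 -m handwheel '[{"xyz":[0,-0.001,0.03],"turn":-0.06},{"xyz":[0,-0.001,0.06],"turn":-0.06},{"xyz":[0,-0.001,0.077],"turn":-0.06},{"xyz":[0,-0.001,0.077],"turn":-0.06},{"xyz":[0,-0.001,0.077],"turn":-0.06}]'
python3 -m handwheel '[{"xyz":[0,0,0],"turn":0},{"xyz":[0,0,0],"turn":0},{"xyz":[0,0,0],"turn":0},{"xyz":[0,0,0],"turn":0},{"xyz":[0,0,0],"turn":0}]' 1
python3 go.py .602 -.280 .150 .95
```

```text
clock: 11.82
tcp_pos: [0.6019, -0.281, 0.2157]
orientation: [0.869, 3.016, -0.001]
contact_force: [0.2, -0.4, 0.4]
gripper_width: 0.0462
clock: 12.45
tcp_pos: [0.6014, -0.2804, 0.2141]
orientation: [0.869, 3.018, 0.0]
contact_force: [0.9, 1.2, 1.8]
gripper_width: 0.014
grasp [ 0.6015 -0.2804  0.1488] yaw 1.01 shift [-0.0002  0.0006 -0.0012] turn 0.06 F [0.9 1.2 1.8] w 0.014 t 12.45
```

Gripped at 14 mm. Lift.

```bash
python3 -m handwheel '[{"xyz":[0,0,-0.02],"turn":0},{"xyz":[0,0,-0.06],"turn":0},{"xyz":[0,0,-0.1],"turn":0},{"xyz":[0,0,-0.145],"turn":0},{"xyz":[0,0,-0.19],"turn":0}]'
python3 go.py .6318 -.0017 .338 1.822
```

```text
clock: 13.08
tcp_pos: [0.6006, -0.2806, 0.4063]
orientation: [0.87, 3.019, -0.001]
contact_force: [0.4, -0.1, -3.0]
gripper_width: 0.0139
grasp [ 0.6006 -0.2806  0.341 ] yaw 1.01 shift [0.122  0.2527 0.0029] turn -0.812 F [ 0.4 -0.1 -3. ] w 0.0139 t 13.075
```

```bash
python3 -m handwheel '[{"xyz":[0.01,0.025,0],"turn":-0.16},{"xyz":[0.03,0.065,0],"turn":-0.32},{"xyz":[0.055,0.12,0],"turn":-0.48},{"xyz":[0.08,0.165,0],"turn":-0.65},{"xyz":[0.1,0.21,0],"turn":-0.812}]'
python3 -m handwheel '[{"xyz":[0,0,0],"turn":0},{"xyz":[0,0,0],"turn":0}]'
python3 go.py .6318 -.0017 .338 1.822
```

```text
clock: 13.7
tcp_pos: [0.6278, -0.0479, 0.4051]
orientation: [-0.402, 3.115, -0.001]
contact_force: [-0.0, -0.0, -1.5]
gripper_width: 0.0138
clock: 13.95
tcp_pos: [0.628, -0.0499, 0.4045]
orientation: [-0.392, 3.117, -0.001]
contact_force: [0.4, -1.0, -1.7]
gripper_width: 0.0139
grasp [ 0.628  -0.0499  0.3392] yaw 1.821 shift [-0.0156  0.0458  0.0011] turn -0.001 F [ 0.4 -1.  -1.7] w 0.0139 t 13.95
```

```bash
python3 -m handwheel '[{"xyz":[-0.008,0.023,0],"turn":0},{"xyz":[-0.0156,0.046,0],"turn":0},{"xyz":[-0.0156,0.046,0],"turn":0},{"xyz":[-0.0156,0.046,0],"turn":0}]'
python3 -m handwheel '[{"xyz":[0,0,0.03],"turn":0},{"xyz":[0,0,0.06],"turn":0},{"xyz":[0,0,0.085],"turn":0},{"xyz":[0,0,0.085],"turn":0},{"xyz":[0,0,0.085],"turn":0}]'
python3 go.py .6318 -.0017 .25 1.822
python3 - <<'E'
from fit import *
for f,n in((S,"scene"),(T,"top")):
    for k in("bin_lip","dipper_hook","dipper_grip"):print(n,k,[(np.round(r["point"],1).tolist(),round(r["score"],2)) for r in ctrl.mark_of(n,k)])
b=np.array([.5871,.1731,0]);Rb=R.from_euler("z",.2506)
print([proj(f,Rb.apply([[-.12,-.188,.15],[.12,-.188,.15],[0,-.188,.15]])+b) for f in(S,T)])
cr=lambda f,c,r:cv2.resize(f["image"][r:r+120,c:c+100,::-1],(400,480),interpolation=cv2.INTER_CUBIC)
cv2.imwrite("pics/crop5.png",np.hstack([cr(S,245,200),cr(T,155,95)]))
E
```

```text
clock: 14.45
tcp_pos: [0.6318, -0.0027, 0.4039]
orientation: [0.39, -3.117, 0.001]
contact_force: [0.8, -0.1, -1.7]
gripper_width: 0.0137
clock: 15.08
tcp_pos: [0.6321, -0.002, 0.3201]
orientation: [-0.392, 3.116, -0.001]
contact_force: [1.6, 0.4, -1.6]
gripper_width: 0.014
grasp [ 0.6322 -0.002   0.2548] yaw 1.821 shift [0.0003 0.0004 0.0048] turn -0.001 F [ 1.6  0.4 -1.6] w 0.014 t 15.075
scene bin_lip [([288.3, 259.7], 0.82)]
scene dipper_hook [([194.9, 116.6], 0.85), ([290.3, 252.6], 0.67), ([172.5, 258.1], 0.58)]
scene dipper_grip [([298.0, 247.1], 0.86), ([167.5, 254.3], 0.56)]
top bin_lip []
top dipper_hook [([297.6, 128.7], 0.92), ([203.3, 151.3], 0.78), ([343.7, 252.4], 0.69)]
top dipper_grip [([296.6, 124.5], 0.69), ([346.0, 258.2], 0.59), ([202.4, 145.0], 0.5)]
[array([[294.3582, 207.7145],
       [287.1541, 314.5563],
       [290.9771, 259.4994]]), array([[220.2145, 198.1277],
       [194.0052, 117.6004],
       [206.781 , 156.9902]])]
```

View pics/crop5.png

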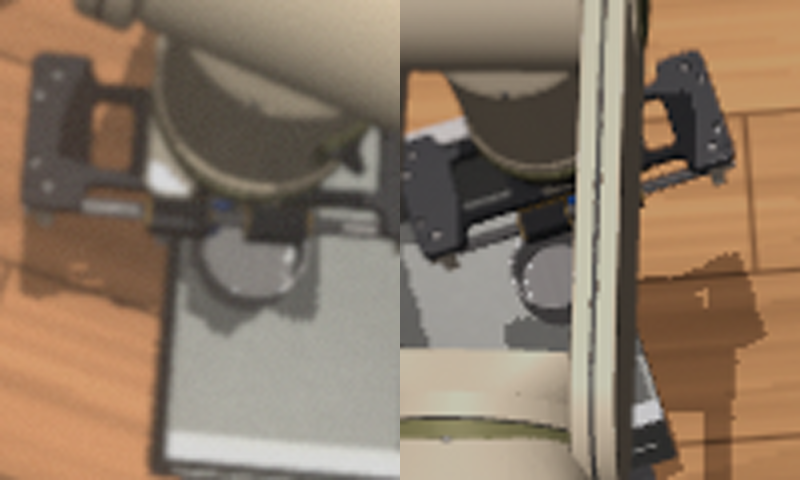

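The dipper hangs upright over the lip. Scene crop: end wall as a dark strip from (172,270) to (155,470), about 2 px left of my prediction. I'll measure this edge properly.

```bash
python3 - <<'E'
from fit import *
for r in range(278,309,6):
    print(r,S["image"][r-1:r+2,279:296].mean(0).astype(int).tolist().__str__().replace(" ",""))
Rb=R.from_euler("z",.2506);by=Rb.apply([0,1,0])
h=np.array([.6322,-.002,.2])-.009*by
print("hook proj S",proj(S,h),"T",proj(T,h),"grip S",proj(S,[.6322,-.002,.256]))
print("S hook mark->",onz(S,(290.3,252.6),.2))
print("lip S", onz(S,(288.3,259.7),.15))
cv2.imwrite("pics/crop6.png",cv2.resize(S["image"][225:325,262:322,::-1],(480,800),interpolation=cv2.INTER_NEAREST)[:600])
E
```

```text
278 [[168,120,87],[159,116,84],[155,113,82],[152,111,81],[146,106,78],[125,93,71],[94,73,60],[72,61,53],[70,64,58],[94,91,84],[134,132,124],[154,152,143],[151,149,139],[136,134,127],[127,124,118],[120,117,110],[111,108,101]]
284 [[199,143,102],[197,141,100],[195,140,100],[193,138,100],[177,127,92],[141,103,77],[94,75,60],[74,64,59],[81,75,70],[118,115,108],[147,145,137],[162,160,151],[166,164,154],[166,164,155],[165,162,155],[165,163,155],[167,165,156]]
290 [[198,142,102],[197,140,100],[196,141,101],[188,136,97],[158,114,84],[112,84,65],[77,64,56],[72,66,58],[97,92,85],[137,134,126],[161,159,150],[166,163,154],[167,165,156],[167,165,157],[168,166,158],[166,165,156],[165,163,154]]
296 [[202,145,104],[201,144,103],[198,141,102],[181,130,94],[141,104,78],[97,78,63],[74,63,55],[82,76,68],[117,113,106],[149,145,137],[164,161,152],[165,162,153],[168,167,157],[169,165,157],[169,168,159],[171,168,159],[168,167,159]]
302 [[210,152,108],[209,152,108],[203,147,105],[170,123,89],[121,91,70],[85,70,60],[74,65,59],[96,90,84],[140,136,129],[163,159,150],[167,166,156],[170,167,158],[170,167,159],[169,167,157],[169,167,159],[171,170,160],[171,169,160]]
308 [[197,140,100],[193,138,99],[176,127,91],[140,103,77],[98,77,63],[77,65,56],[82,75,69],[125,121,116],[172,170,166],[195,193,188],[200,199,193],[199,198,193],[198,197,191],[197,197,191],[196,195,188],[195,194,187],[195,194,187]]
hook proj S [[291.9902 254.8217]] T [[205.5875 151.3927]] grip S [[298.8095 249.3197]]
S hook mark-> [ 0.6311 -0.0155  0.2   ]
lip S [ 0.6361 -0.0144  0.15  ]
```

View pics/crop6.png

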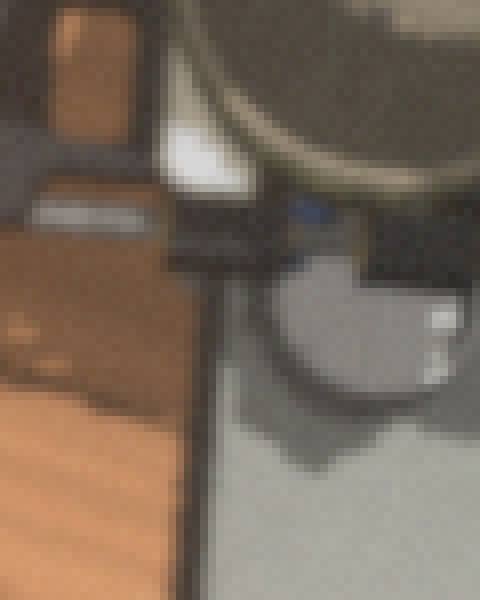

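In crop6 the lit grey strip (columns 288.5–292 at row 278) is the lip top and the dark strip is the outer face. The lip centre comes to about 289.4 against 289.7 predicted, so my target (−1.4 mm) is right. I'll lower, watching the force.

```bash
python3 -m handwheel '[{"xyz":[0,0,0.008],"turn":0},{"xyz":[0,0,0.016],"turn":0},{"xyz":[0,0,0.024],"turn":0},{"xyz":[0,0,0.03],"turn":0},{"xyz":[0,0,0.03],"turn":0}]'
python3 go.py .6318 -.0017 .204 1.822
```

```text
clock: 16.2
tcp_pos: [0.6315, -0.0011, 0.2878]
orientation: [0.393, -3.115, -0.001]
contact_force: [-0.3, -0.3, -1.8]
gripper_width: 0.0139
grasp [ 0.6314 -0.0011  0.2225] yaw 1.822 shift [-0.0003 -0.0007  0.0185] turn 0.0 F [-0.3 -0.3 -1.8] w 0.0139 t 16.2
```

The tongue tip is now about 15 mm below the lip top with no contact force, so the hook is straddling the lip. Continue.

```bash
python3 -m handwheel '[{"xyz":[0,0,0.006],"turn":0},{"xyz":[0,0,0.011],"turn":0},{"xyz":[0,0,0.016],"turn":0},{"xyz":[0,0,0.017],"turn":0},{"xyz":[0,0,0.018],"turn":0}]'
python3 -m handwheel '[{"xyz":[0,0,0.0005],"turn":0},{"xyz":[0,0,0.001],"turn":0}]'
python3 go.py .6318 -.0017 .204 1.822
```

```text
clock: 16.82
tcp_pos: [0.6318, -0.0011, 0.2707]
orientation: [-0.394, 3.117, -0.0]
contact_force: [0.0, -0.8, -1.5]
gripper_width: 0.0138
clock: 17.08
tcp_pos: [0.6319, -0.0011, 0.2699]
orientation: [-0.394, 3.117, -0.0]
contact_force: [0.4, -0.3, -2.2]
gripper_width: 0.0141
grasp [ 0.6319 -0.0011  0.2046] yaw 1.822 shift [ 0.0002 -0.0005  0.0006] turn -0.0 F [ 0.4 -0.3 -2.2] w 0.0141 t 17.075
```

```bash
python3 -m handwheel '[{"xyz":[0,0,0.001],"turn":0},{"xyz":[0,0,0.002],"turn":0},{"xyz":[0,0,0.002],"turn":0}]'
python3 go.py .6318 -.0017 .204 1.822
```

```text
clock: 17.45
tcp_pos: [0.6319, -0.0011, 0.269]
orientation: [-0.394, 3.116, -0.0]
contact_force: [-3.6, -0.1, 5.1]
gripper_width: 0.014
grasp [ 0.632  -0.0011  0.2037] yaw 1.822 shift [ 0.0003 -0.0005 -0.0003] turn 0.0 F [-3.6 -0.1  5.1] w 0.014 t 17.45
```

The force went from −2 to +5 N at the expected height, so the crown is on the lip. I'll hold briefly, then release and rise.

```bash
python3 -m handwheel '[{"xyz":[0,0,0],"turn":0},{"xyz":[0,0,0],"turn":0},{"xyz":[0,0,0],"turn":0}]'
python3 -m handwheel '[{"xyz":[0,0,0],"turn":0},{"xyz":[0,0,0],"turn":0},{"xyz":[0,0,0],"turn":0},{"xyz":[0,0,0],"turn":0}]' 0.2
python3 -m handwheel '[{"xyz":[0,0,-0.01],"turn":0},{"xyz":[0,0,-0.03],"turn":0},{"xyz":[0,0,-0.06],"turn":0},{"xyz":[0,0,-0.11],"turn":0},{"xyz":[0,0,-0.16],"turn":0}]'
python3 -m handwheel '[{"xyz":[0,-0.06,0],"turn":0},{"xyz":[0,-0.12,0],"turn":0},{"xyz":[0,-0.18,0],"turn":0},{"xyz":[0,-0.24,0],"turn":0},{"xyz":[0,-0.30,0],"turn":0}]'
python3 - <<'E'
from fit import *
for f,n in((S,"scene"),(T,"top")):
    for k in("dipper","dipper_hook","dipper_grip","lid_grip","bolt_knob"):print(n,k,[(np.round(r["point"],1).tolist(),round(r["score"],2)) for r in ctrl.mark_of(n,k)])
b=np.array([.5871,.1731,0]);Rb=R.from_euler("z",.2506)
print([proj(f,Rb.apply([[0,-.1895,.15],[0,-.1805,.205],[.0,-.148,.055]])+b) for f in(S,T)])
cr=lambda f,c,r:cv2.resize(f["image"][r:r+150,c:c+100,::-1],(400,600),interpolation=cv2.INTER_CUBIC)
cv2.imwrite("pics/crop7.png",np.hstack([cr(S,255,200),cr(T,130,95)]))
E
```

```text
clock: 17.82
tcp_pos: [0.6319, -0.0011, 0.269]
orientation: [-0.393, 3.116, -0.0]
contact_force: [-3.6, 0.1, 5.7]
gripper_width: 0.0139
clock: 18.32
tcp_pos: [0.6318, -0.0012, 0.2676]
orientation: [0.394, -3.117, 0.0]
contact_force: [0.3, -0.1, -0.6]
gripper_width: 0.037
clock: 18.95
tcp_pos: [0.6315, -0.0011, 0.4311]
orientation: [-0.393, 3.115, -0.001]
contact_force: [1.9, -0.5, 0.3]
gripper_width: 0.0371
clock: 19.58
tcp_pos: [0.7064, -0.2935, 0.4302]
orientation: [-0.394, 3.115, -0.002]
contact_force: [0.7, 0.2, -0.4]
gripper_width: 0.0372
scene dipper [([179.2, 280.1], 0.9), ([305.7, 268.4], 0.88), ([205.7, 122.0], 0.58), ([127.5, 217.8], 0.37)]
scene dipper_hook [([169.9, 257.3], 0.95), ([290.0, 259.3], 0.65), ([200.6, 114.0], 0.47)]
scene dipper_grip [([166.2, 251.4], 0.6), ([297.9, 253.8], 0.59)]
scene lid_grip [([380.4, 261.5], 0.62)]
scene bolt_knob [([423.2, 248.5], 0.63)]
top dipper [([197.3, 172.5], 0.89), ([333.6, 272.8], 0.84)]
top dipper_hook [([340.3, 253.9], 0.8), ([207.3, 157.2], 0.69)]
top dipper_grip [([347.8, 257.3], 0.88), ([200.0, 153.5], 0.85)]
top lid_grip [([134.4, 172.6], 0.76)]
top bolt_knob [([105.5, 194.4], 0.7)]
[array([[290.2972, 259.4418],
       [296.6438, 254.5725],
       [304.4774, 268.7548]]), array([[207.3074, 156.8197],
       [202.0206, 152.0363],
       [196.7881, 170.295 ]])]
```

View pics/crop7.png

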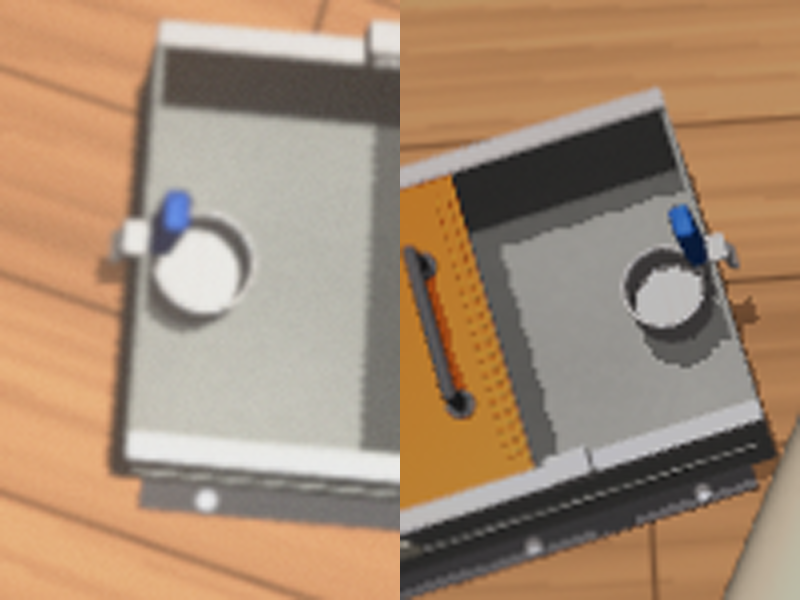

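The crop shows the hook over the lip at scene crop (133,237), the cup inside and the grip upright. I'll do a final lid travel check, then hand in.

```bash
python3 - <<'E'
from fit import *
Rb=R.from_euler("z",-.2506)
for f,a,b,z in((S,(306,258.8),(380.4,261.5),.192),(T,(192.8,153.7),(134.4,172.6),.192),(S,(354.5,231.6),(423.2,248.5),.2),(T,(165.5,189),(105.5,194.4),.2)):
    d=Rb.apply(onz(f,b,z)-onz(f,a,z));print(d)
s=ctrl.state();print(s["clock"],s["dq"].max())
print(ctrl.finish_job())
E
```

```text
[-0.0069  0.1592  0.    ]
[0.0004 0.1611 0.    ]
[0.0254 0.1514 0.    ]
[0.0366 0.1536 0.    ]
20.275 0.007986519355269752
the job is handed in; nothing more can be done
None
```

I drew the bolt, slid the lid open, hung the steel dipper on the end lip and handed the job in at about 20 s. It reported no verdict.

- **Bolt:** I gripped the knob and drew it 30 mm to its stop. Image checks put the travel at 25 mm (scene) and 37 mm (top). The two views disagree by more than the mark noise I expected, but both are above the 22 mm needed.
- **Lid:** I slid it with the same grip on the bolt knob rather than the pull, 155 mm by the arm's reading, with the force rising to 10 N at the stop. Image checks gave 151 to 161 mm.
- **Dipper:** I took the bare-steel one by its grip and left both purple look-alikes alone. I lowered the hook over the lip until the vertical force went from −2 to +5 N at the expected height, held for 0.4 s, then released and backed off.
- **Last picture:** The hook is on the lip, the cup is inside the bin and the grip is upright. The hook mark is within about 1 px of where a seated hook should appear in both views. I did not measure the bowl, jar and float again at the end. The arm's path stayed above them and no contact force showed.

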